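# Stand the toppled gift box back in its crate and shut the drop end

### The job

The end box of a row of clear cookie gift boxes has toppled outward onto the lowered drop end of its wooden delivery crate. Without gripping or lifting anything, gently push the toppled box back up onto its base in the row while the drop end is still down, then push the drop end up until it is fully shut behind it. Leave all boxes standing in the crate and do not disturb the things around it.

Things in the scene. Friction and masses are not known exactly. Their poses are not given: they have to be found in the camera images.
- crate: Fixed light wooden crate for one row of three gift boxes. 250 mm along the row, 112 mm across, walls 85 mm high, 7 mm thick; inner width 86 mm; floor 10 mm above the table. Origin: underside, below the middle of the row. x: level along the row, out through the drop end; y across; z up. Inside from x = -118 mm (fixed end) to +118 mm (inner face of the shut drop end).
- gate (a joint): Drop end: wooden panel 100 mm wide, 7 mm thick, hinged along its foot at crate x = 122 mm, 10 mm above the table. 0 = upright, shut; 0.87 rad = lowered outward against its stop, as it starts. The stiff hinge (0.05 N m) stays where it is left; 1 to 2 N at the upper edge swings it up. Thin steel stays run along its sides.
- gate_edge (a point): Middle of the drop end's upper edge, on its outer face: 75 mm from the hinge; 58 mm above the table at the start, 85 mm when shut (then at crate x = 125 mm).
- toppled_box: Clear gift box, 72 mm square (74 over the rims), 129 mm tall, 0.15 to 0.3 kg, fixed lid. Origin: centre of base; z towards the lid. Starts leaning 0.88 rad outward on the drop end, outer base edge on the floor at crate x = 114 mm; lid end's outermost edge at crate x = 215 mm, 92 mm up. 1 to 2 N there raises it; below 0.5 rad lean it tips up by itself. 10 mm gap to the next box.
- box_top (a point): Centre of the lid of the toppled box, 128 mm from its base. A purely level push on the lid end only slides the box's foot inward, where it jams against the next box: the fingers must rise with the lid edge along its arc about the outer base edge (radius 129 mm).
- row_box_mid: Like gift box, standing in the crate, next to the toppled one. Origin: centre of its base. Its top is 139 mm above the table.
- row_box_end: Like gift box, standing in the crate against the fixed end. Origin: centre of its base.
- label_roll: Bystander: roll of round stickers, 79 mm across, 36 mm high, lying flat. Origin: centre of its underside.
- cookie_jar: Bystander: clear jar with pink lid, 90 mm across, 121 mm high. Origin: centre of its underside.
- tape_roll: Bystander: roll of brown tape, 96 mm across, 48 mm high, lying flat. Origin: centre of its underside.
- ribbon_spool: Bystander: ribbon spool, 69 mm across, 15 mm high, lying flat. Origin: centre of its underside.
Mind the look-alikes: they are no part of the job. What is shaped like the toppled_box but red is not meant.

How it is judged:
By the outcome, as a careful person would: the job done as asked, in the order asked, and still so for the second after the job is handed in, with the robot touching nothing.
It also fails if it takes over 48 s, if anything falls off the work surface, if the arm or the gripper's body presses on something with over 40 N, if the wrist force passes 120 N, or if a joint passes its speed limit or range.

### The arm

A 6-joint arm with a two-finger parallel gripper is mounted at the origin on a cart in front of the work surface, level with it; the furniture and walls round the work are solid. World frame = base frame: x ahead of the robot, y to its left, z up, the work surface at z = 0. Lengths are in m, angles in rad, forces in N, time in s.
With the tool pointing down it reaches from about 0.35 to 0.975 m from the base axis. Payload 4.9 kg.
Tool frame: the origin (TCP) lies on the centre line of the jaws, within the pads' length; the fingertips stand 14 mm ahead of it and the grasp point (between the pads) lies 5 mm behind it (manip.nose_length is the distance from the TCP to the fingertips, in m); z points along the fingers, y is the line along which they close (so a half turn about z gives the same grasp; the last joint's range is limited). The gripper opens to 85 mm and grips with 20 to 120 N. Pads are 22 mm wide; open, the fingers measure 114 mm over their backs; the gripper's body (76 mm by 85 mm) begins 54 mm behind the grasp point. The pads swing forward as they close: fully open they stand 13 mm farther back than shut.
Start: joints at [-1.287, 0.053, 1.613, -0, 1.476, -0.119], TCP at [0.245, -0.575, 0.21] pointing down, gripper open.
Joint ranges: [-3.01, 3.01], [-1.01, 2.22], [0.06, 2.58], [-1.02, 4.17], [0.09, 2.62], [-3.14, 3.14]. Speed limits (rad/s): [2.57, 2.57, 3.14, 3.14, 3.14, 3.14].

### API

Orientations are given as a unit quaternion [w, x, y, z].
In Python, from plant import manip, imaging gives the robot as it stands.
- The arm moves only by the tool play_rows, never from a script. Its argument "commands" is a list of rows, each a list of 6 numbers: the shift along the tool's x, y, z in mm, then the turn, a rotation vector about the tool's x, y, z in degrees. A call has 1 to 5 rows; each row shifts and turns the commanded pose from where the row before left it, along the tool's axes as they then stand; what a row does not reach is not made up. A row lasts 1/12 s, in which the tool goes at most 41.7 mm and 7.16 degrees, less where a joint would pass 70% of its speed; a pose out of reach is approached as far as the arm can. A call is refused whole if a number of a shift passes 41.7 or a number of a turn 7.16, either way. A call with a gripper value outside its range is refused whole. "hand" is the finger opening in mm, from 0 to 85.4, set as the call begins (left out, the last holds). The fingers move at their own pace and stop on an object; the grip force is fixed at half the most. Time passes only in rows, so rows that do not move let the fingers close. It gives the time, the measured TCP pose, the force, the opening and the grip force at its end, in the units of the state.
- manip.state(): the state, without advancing time (a new reading comes with each control period).
- imaging.grab_frame(name): name is "side" or "top"; returns a dict with "image" (400x640x3 uint8, red, green, blue), "fx", "fy", "cx", "cy" (pixels), "R" (3x3) and "t" (3): a world point X has camera coordinates R X + t. Camera axes: x right, y down, z forward; pixel columns grow to the right and rows downward; lengths in m; the calibration is good to about 2 mm. A picture is of the moment at which its call begins. There is no depth.
- manip.job_done(): hands the job in; it is judged then, once.
The state is a dict: "time": time; "joint_pos": joint angles; "joint_vel": joint speeds; "joint_efforts": joint torques, N m; "tool_pos": TCP position; "tool_rot": TCP orientation; "contact_force": force on the tool from outside, world axes, zero at the start; "ft_torque": the same for the moment, N m; "gripper_width": opening from 0.0 (shut) to 1.0 (fully open); "grasp_force": force on a finger pad.
Only numpy, scipy, OpenCV 4.12 (cv2) and the standard library are available. Lean on these libraries where they do the work, as an engineer would, in place of code of your own. Each camera call takes 0.05 s, during which the arm holds its last target. There are 200 camera calls.

## Working session

There is one attempt and no reset: what is moved stays moved. The work goes in short steps, Python scripts to look and compute and a tool call to move; the robot and the scene stay as the last step left them, time stands still between calls to the robot, and variables do not carry over. Pictures are saved under pics/ and viewed, at most 10 in all, crops included, and the job is handed in when it is done.

Besides the shell and the picture viewer there is one more tool, called after "Call:" in YAML: its name, and indented under it one key for each argument. play_rows: Moves the arm, as the interface text tells. Its arguments: {"type":"object","properties":{"commands":{"type":"array","items":{"type":"array","items":{"type":"number"}}},"hand":{"type":"number"}},"required":["commands"]}

```bash
mkdir -p pics; cat > h.py <<'E'
import numpy as np, cv2
from plant import manip, imaging
def grab(n,f=None):
    d=imaging.grab_frame(n)
    if f: cv2.imwrite('pics/'+f,cv2.cvtColor(d['image'],cv2.COLOR_RGB2BGR))
    d['R']=np.array(d['R']);d['t']=np.array(d['t']);return d
def ray(d,u,v):
    c=-d['R'].T@d['t']; r=d['R'].T@np.array([(u-d['cx'])/d['fx'],(v-d['cy'])/d['fy'],1]);return c,r/np.linalg.norm(r)
def onz(d,u,v,z):
    c,r=ray(d,u,v);return c+r*(z-c[2])/r[2]
def proj(d,X):
    p=d['R']@np.array(X)+d['t'];return d['fx']*p[0]/p[2]+d['cx'],d['fy']*p[1]/p[2]+d['cy']
E
python3 - <<'E'
from h import *
for n in('side','top'):
    d=grab(n,n+'0.png');print(n,-d['R'].T@d['t'],d['R'].round(3).tolist(),d['fx'])
print(manip.state())
E
```

```text
side [ 1.31930757 -0.28778333  1.16120127] [[0.231, 0.973, 0.005], [0.796, -0.186, -0.576], [-0.56, 0.137, -0.817]] 415.8276003808034
top [ 0.48802283 -0.0946093   1.30067026] [[-0.014, -1.0, 0.013], [-0.996, 0.012, -0.09], [0.089, -0.014, -0.996]] 454.46461068461997
{'time': 0.1, 'joint_pos': array([-1.28698117e+00,  5.32846530e-02,  1.61417067e+00, -1.21211562e-05,
        1.47601230e+00, -1.19011429e-01]), 'joint_vel': array([-0.00120454, -0.00120112, -0.00266737,  0.0017277 , -0.00046683,
       -0.00052054]), 'joint_efforts': array([ 3.70538755e-04, -3.94908714e+01, -3.71361673e+01, -6.33239961e-05,
        3.98185803e-03, -5.51950219e-07]), 'tool_pos': array([ 0.24483004, -0.57438367,  0.20848149]), 'tool_rot': array([-9.33805255e-04,  9.79784275e-01,  2.00054732e-01, -8.31753004e-05]), 'contact_force': array([-0.62275921,  0.56248847, -0.50813623]), 'ft_torque': array([-0.03970821, -0.05761395,  0.01629917]), 'grasp_force': 0.0, 'gripper_width': 0.9983469880019855}
```

View pics/side0.png

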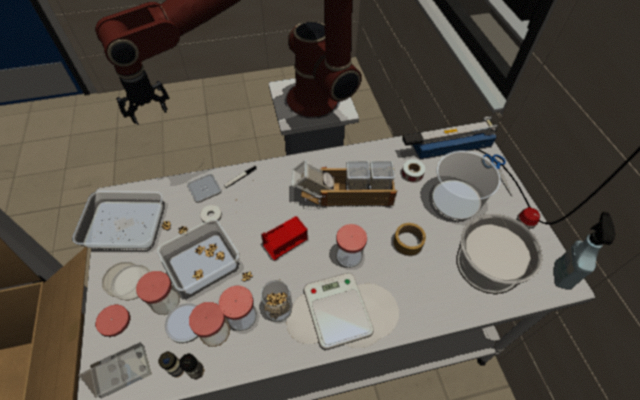

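View pics/top0.png

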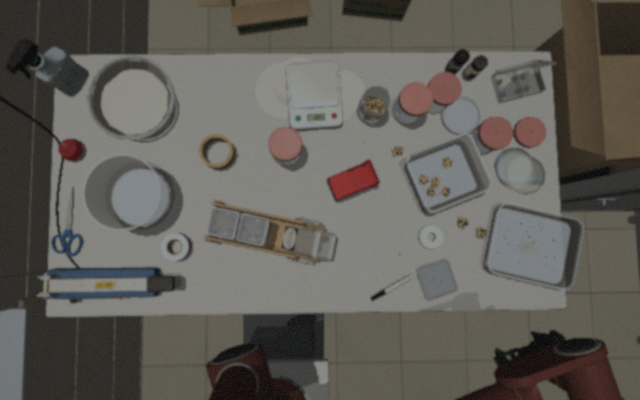

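The crate is at side (345,185) and top (270,235). The toppled clear box is at its drop end: side (310,182), top (317,242). The red one at side (285,238), top (353,180) is the look-alike and isn't meant. I'll confirm in one enlarged crop.

```bash
python3 - <<'E'
import cv2,numpy as np
a=cv2.imread('pics/top0.png')[190:275,195:355];b=cv2.imread('pics/side0.png')[145:217,275:411]
f=lambda i,k:cv2.convertScaleAbs(cv2.resize(i,None,fx=k,fy=k,interpolation=cv2.INTER_CUBIC),alpha=1.3)
A=f(a,4.5);B=f(b,4.5*160/136*0+4.5)
B=cv2.copyMakeBorder(B,0,0,0,max(0,A.shape[1]-B.shape[1]),cv2.BORDER_CONSTANT)
v=np.vstack([A,B]);v=cv2.resize(v,None,fx=8/9,fy=8/9)[:600];print(v.shape,A.shape)
cv2.imwrite('pics/crop.png',v)
E
```

```text
(600, 640, 3) (382, 720, 3)
```

View pics/crop.png

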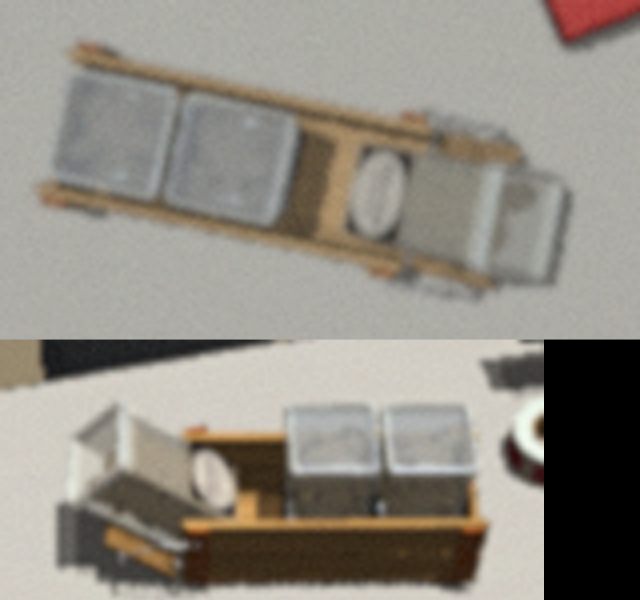

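The crop shows two standing clear boxes with lid centres at crop (117,135) and (231,159). The toppled clear box leans over the lowered end, with its outer lid edge at about crop (570,185)–(548,282). The red box is outside the crate. Measuring now.

```bash
python3 - <<'E'
from h import *
d=grab('top');s=grab('side')
P=lambda u,v,z:onz(d,195+u/4,190+v/4,z)
e=P(117,135,.139);m=P(231,159,.139);print('lids',e,m,np.linalg.norm(e-m))
w=[P(80,48,.085),P(430,122,.085),P(45,197,.085),P(388,273,.085)]
print('walls',np.round(w,4),[np.linalg.norm(w[0]-w[1]),np.linalg.norm(w[0]-w[2])])
a=P(572,183,.092);b=P(550,283,.092);print('lidedge',a,b,np.linalg.norm(a-b),(a+b)/2)
ax=(w[1]-w[0]+w[3]-w[2]);yaw=np.arctan2(ax[1],ax[0]);print(yaw)
c=sum(w)/4;print('c',c)
for y in(yaw,):
  u=np.array([np.cos(y),np.sin(y),0]);n=np.array([-u[1],u[0],0])
  for q in(e,m,(a+b)/2,a,b,*w):print((q-c)@u,(q-c)@n)
for q in (e,m,(a+b)/2): print('side crop',[(x-o)*4 for x,o in zip(proj(s,q),(275,145))])
E
```

```text
lids [0.52962321 0.1053042  0.139     ] [0.51340054 0.03284912 0.139     ] 0.07424899666942082
walls [[ 0.5901  0.1395  0.085 ]
 [ 0.5375 -0.0941  0.085 ]
 [ 0.491   0.1622  0.085 ]
 [ 0.4377 -0.065   0.085 ]] [np.float64(0.23941325587385032), np.float64(0.10157839141271056)]
lidedge [ 0.49552442 -0.18776095  0.092     ] [ 0.42996612 -0.1719554   0.092     ] 0.06743669054297244 [ 0.46274527 -0.17985817  0.092     ]
-1.7966681058078158
c [0.51407961 0.03563902 0.085     ]
-0.07137670885195721 -0.00045316123353623066
0.0028711215382329434 -3.7001690550560575e-05
0.22152003924497296 -0.001768498760651434
0.22188098950543422 0.03194791449397323
0.2211590889845117 -0.0354849120152761
-0.11821212893446485 0.05078919104873932
0.12119871462650363 0.05186393452659697
-0.11816862660751841 -0.05078919104873938
0.11518204091547965 -0.051863934526596975
side crop [np.float64(421.0604154284663), np.float64(93.13022943024339)]
side crop [np.float64(328.4026284827394), np.float64(93.73148483705802)]
side crop [np.float64(58.121413098071116), np.float64(129.54896022943228)]
```

```bash
cat >> h.py <<'E'
from scipy.spatial.transform import Rotation as Ro, Slerp
yaw=-1.797;U=np.array([np.cos(yaw),np.sin(yaw),0]);N=np.array([-U[1],U[0],0]);O=np.array([.5119,.0261,0]);Z=np.array([0,0,1.])
def pose(x,z,phi,y=0):
    d=-np.sin(phi)*U-np.cos(phi)*Z;p=-np.cos(phi)*U+np.sin(phi)*Z
    return O+x/1e3*U+y/1e3*N+z/1e3*Z, Ro.from_matrix(np.stack([p,N,d],1))
def cur():
    s=manip.state();q=s['tool_rot'];return np.array(s['tool_pos']),Ro.from_quat([*q[1:],q[0]]),s
def show():
    p,R,s=cur();d=p-O;M=R.as_matrix();print('t',s['time'],'crate',(np.array([d@U,d@N,d[2]])*1e3).round(1),'phi',np.arctan2(-M[:,2]@U,-M[:,2]@Z).round(3),'F',np.round(s['contact_force'],1),'q',np.round(s['joint_pos'],2),'w',s['gripper_width'])
def plan(*ts,dp=0):
    show();p,R,_=cur()
    for (x,z,phi,y,n) in ts:
        P,Q=pose(x,z,phi,y);p0=p;sl=Slerp([0,1],Ro.concatenate([R,Q]));rows=[]
        for i in range(1,n+1):
            a=R.inv().apply(p0+(P-p0)*i/n-p)*1e3;r=(R.inv()*sl(i/n)).as_rotvec(degrees=True)
            a=a.round(dp);r=r.round(1);rows.append([*a,*r]);p=p+R.apply(a/1e3);R=R*Ro.from_rotvec(r,degrees=True)
        for k in range(0,n,5):print([[float(v) for v in r] for r in rows[k:k+5]])
def boxp(th,c=0,s=119,phi=None):
    "TCP (x,z) with finger face on box outer face at lean th, clearance c"
    return 114+s*np.sin(th)+(11+c)*np.cos(th), 10+s*np.cos(th)-(11+c)*np.sin(th)
E
python3 - <<'E'
from h import *
plan((330,190,.85,0,15))
E
```

```text
t 0.2 crate [ 645.3 -125.5  208.8] phi 0.001 F [ 0.3  1.3 -1.1] q [-1.29  0.05  1.61  0.    1.48 -0.12] w 0.9996335743597348
[[19.0, -12.0, 1.0, 1.5, 3.0, -3.4], [20.0, -11.0, 3.0, 1.5, 3.0, -3.3], [20.0, -10.0, 4.0, 1.6, 3.0, -3.4], [20.0, -8.0, 5.0, 1.5, 3.0, -3.4], [21.0, -7.0, 6.0, 1.5, 3.0, -3.4]]
[[20.0, -5.0, 8.0, 1.5, 3.0, -3.3], [21.0, -4.0, 9.0, 1.6, 3.0, -3.4], [20.0, -3.0, 10.0, 1.5, 3.0, -3.4], [20.0, -1.0, 11.0, 1.5, 3.0, -3.4], [19.0, -0.0, 13.0, 1.5, 2.9, -3.3]]
[[18.0, 2.0, 13.0, 1.6, 3.0, -3.4], [18.0, 3.0, 14.0, 1.5, 3.0, -3.4], [16.0, 4.0, 15.0, 1.5, 3.0, -3.4], [16.0, 6.0, 15.0, 1.5, 3.0, -3.3], [14.0, 7.0, 16.0, 1.5, 3.0, -3.4]]
```

Call:
play_rows:
  commands:
    - [19, -12, 1, 1.5, 3, -3.4]
    - [20, -11, 3, 1.5, 3, -3.3]
    - [20, -10, 4, 1.6, 3, -3.4]
    - [20, -8, 5, 1.5, 3, -3.4]
    - [21, -7, 6, 1.5, 3, -3.4]
  hand: 30

```text
time: 0.62
tool_pos: [0.3095, -0.481, 0.2036]
tool_rot: [-0.091, 0.929, 0.34, 0.115]
contact_force: [0.4, 0.5, -0.2]
gripper_width: 0.357
grasp_force: 0.0
```

Call:
play_rows:
  commands:
    - [20, -5, 8, 1.5, 3, -3.3]
    - [21, -4, 9, 1.6, 3, -3.4]
    - [20, -3, 10, 1.5, 3, -3.4]
    - [20, -1, 11, 1.5, 3, -3.4]
    - [19, 0, 13, 1.5, 3, -3.3]

```text
time: 1.03
tool_pos: [0.3744, -0.3879, 0.1968]
tool_rot: [-0.178, 0.838, 0.464, 0.224]
contact_force: [0.7, 0.4, 0.1]
gripper_width: 0.351
grasp_force: 0.0
```

Call:
play_rows:
  commands:
    - [18, 2, 13, 1.6, 3, -3.4]
    - [18, 3, 14, 1.5, 3, -3.4]
    - [16, 4, 15, 1.5, 3, -3.4]
    - [16, 6, 15, 1.5, 3, -3.3]
    - [14, 7, 16, 1.5, 3, -3.4]

```text
time: 1.45
tool_pos: [0.4382, -0.2952, 0.1907]
tool_rot: [-0.257, 0.712, 0.568, 0.324]
contact_force: [0.1, -0.3, -0.3]
gripper_width: 0.345
grasp_force: 0.0
```

```bash
python3 - <<'E'
from h import *
th=.86
a=boxp(th,20,160);b=boxp(th,14,119);print(a,b)
plan((*a,.85,0,5),(*b,.85,0,5))
E
```

```text
(np.float64(255.48037157632993), np.float64(90.89687545649471)) (np.float64(220.49420168863927), np.float64(68.69399463914024))
t 1.45 crate [3.297e+02 3.000e-01 1.907e+02] phi 0.853 F [ 0.1 -0.3 -0.3] q [-1.04  0.2   1.66  0.58  1.91 -0.8 ] w 0.3447340804757643
[[-5.0, -0.0, 24.0, 0.0, -0.0, 0.0], [-6.0, -0.0, 25.0, 0.0, -0.1, 0.1], [-5.0, -0.0, 24.0, 0.0, 0.0, 0.0], [-5.0, -0.0, 24.0, 0.0, -0.0, 0.1], [-5.0, -0.0, 25.0, 0.0, -0.0, -0.0]]
[[1.0, -0.0, 8.0, 0.0, -0.0, -0.0], [1.0, -0.0, 8.0, 0.0, -0.0, -0.0], [2.0, -0.0, 8.0, 0.0, -0.0, -0.0], [1.0, -0.0, 8.0, 0.0, -0.0, -0.0], [1.0, -0.0, 9.0, 0.0, -0.0, -0.0]]
```

Call:
play_rows:
  commands:
    - [-5, 0, 24, 0, 0, 0]
    - [-6, 0, 25, 0, 0, 0]
    - [-5, 0, 24, 0, 0, 0]
    - [-5, 0, 24, 0, 0, 0]
    - [-5, 0, 25, 0, 0, 0]

```text
time: 1.87
tool_pos: [0.4548, -0.2228, 0.0898]
tool_rot: [-0.256, 0.713, 0.567, 0.323]
contact_force: [0.3, 0.3, -0.8]
gripper_width: 0.356
grasp_force: 0.0
```

```bash
cat > look.py <<'E'
from h import *
import sys
show();s=grab('side');t=grab('top');f=lambda i:cv2.convertScaleAbs(cv2.resize(cv2.cvtColor(i,cv2.COLOR_RGB2BGR),None,fx=4,fy=4,interpolation=cv2.INTER_CUBIC),alpha=1.3)
cv2.imwrite('pics/'+sys.argv[1],np.vstack([f(t['image'][200:270,225:400]),f(s['image'][140:220,225:400])]))
E
python3 look.py a.png
```

```text
t 1.8667 crate [2.554e+02 2.000e-01 8.980e+01] phi 0.85 F [ 0.3  0.3 -0.8] q [-0.96  0.23  1.82  0.6   1.71 -0.84] w 0.3555959335663173
```

View pics/a.png

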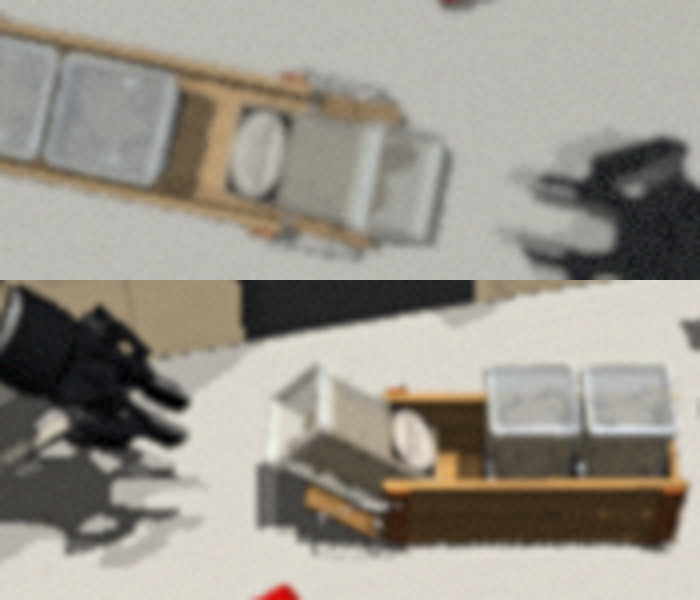

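Fingertips show at side crop (185,400)/(185,435), with the lid edge at (268,460). They are in line with the row, with room to enter under the overhang. I'll go in a little further than planned.

```bash
python3 - <<'E'
from h import *
b=boxp(.86,14,112)
plan((*b,.86,0,5),(*boxp(.86,0,112),.86,0,5))
E
```

```text
t 1.9667 crate [252.7  -2.5  87.5] phi 0.855 F [-1.2 -0.3 -0.8] q [-0.96  0.23  1.82  0.6   1.71 -0.84] w 0.3500615079519222
[[1.0, 1.0, 9.0, -0.1, 0.1, -0.0], [2.0, 0.0, 8.0, -0.0, 0.0, -0.1], [1.0, 1.0, 9.0, -0.1, 0.1, 0.0], [2.0, 0.0, 9.0, -0.0, 0.0, -0.0], [1.0, 1.0, 9.0, -0.1, 0.1, -0.1]]
[[3.0, -0.0, -0.0, 0.0, -0.0, 0.0], [3.0, -0.0, -0.0, 0.0, -0.0, 0.0], [2.0, -0.0, -0.0, 0.0, -0.0, 0.0], [3.0, -0.0, -0.0, 0.0, -0.0, 0.0], [3.0, -0.0, -0.0, 0.0, -0.0, 0.0]]
```

Call:
play_rows:
  commands:
    - [1, 0, 9, 0, 0, 0]
    - [2, 0, 9, 0, 0, 0]
    - [1, 0, 9, 0, 0, 0]
    - [2, 0, 9, 0, 0, 0]
    - [1, 0, 9, 0, 0, 0]

```text
time: 2.38
tool_pos: [0.4639, -0.1858, 0.0666]
tool_rot: [-0.255, 0.713, 0.568, 0.323]
contact_force: [-0.2, -0.2, 0.7]
gripper_width: 0.353
grasp_force: 0.0
```

Call:
play_rows:
  commands:
    - [3, 0, 0, 0, 0, 0]
    - [3, 0, 0, 0, 0, 0]
    - [2, 0, 0, 0, 0, 0]
    - [2, 0, 0, 0, 0, 0]

```text
time: 2.72
tool_pos: [0.4652, -0.1799, 0.0745]
tool_rot: [-0.256, 0.713, 0.568, 0.323]
contact_force: [-0.5, 0.7, -0.6]
gripper_width: 0.35
grasp_force: 0.0
```

```bash
python3 look.py b.png
```

```text
t 2.7167 crate [211.2   0.6  74.5] phi 0.849 F [-0.5  0.7 -0.6] q [-0.9   0.2   1.88  0.63  1.65 -0.82] w 0.35020049027265093
```

View pics/b.png

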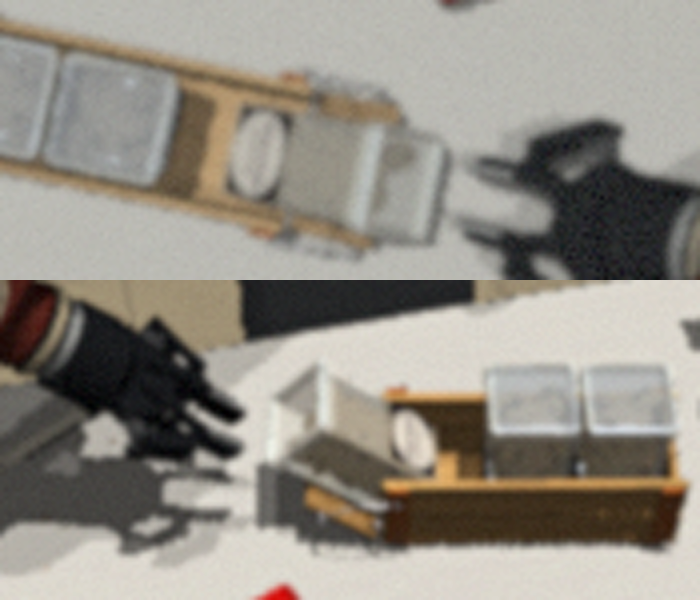

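```bash
cat >> h.py <<'E'
def tri(s,t,uvs,uvt):
    c1,r1=ray(s,*uvs);c2,r2=ray(t,*uvt);k=np.linalg.lstsq(np.stack([r1,-r2],1),c2-c1,rcond=None)[0]
    a,b=c1+k[0]*r1,c2+k[1]*r2;q=(a+b)/2-O;return (np.array([q@U,q@N,q[2]])*1e3).round(1),(np.linalg.norm(a-b)*1e3).round(1)
E
python3 - <<'E'
from h import *
s=grab('side');t=grab('top')
T=lambda u,v:(225+u/4,200+v/4)
S=lambda u,v:(225+u/4,140+(v-280)/4)
print('farfinger',tri(s,t,S(240,452),T(465,163)))
print('nearfinger',tri(s,t,S(242,410),T(440,225)))
print('lid corner far',tri(s,t,S(270,462),T(449,148)))
print('lid upper corner far',tri(s,t,S(320,365),T(365,228)))
for x,z in ((211-14*.75,74.5-14*.66),(215,92)):
  for y in(22,-22):
    X=O+x/1e3*U+y/1e3*N+z/1e3*Z;a=proj(t,X);b=proj(s,X);print(x,y,(a[0]-225)*4,(a[1]-200)*4,(b[0]-225)*4,(b[1]-140)*4+280)
E
```

```text
farfinger (array([224.5,  20.9,  91. ]), np.float64(2.5))
nearfinger (array([220.6, -22.4,  91.9]), np.float64(10.4))
lid corner far (array([206.2,  28.4,  87.8]), np.float64(9.9))
lid upper corner far (array([163. , -33.4, 136. ]), np.float64(5.5))
200.5 22 429.21276965445395 154.15218353278897 272.4476858850205 472.18038924236726
200.5 -22 415.77142254523574 218.097550091509 273.99423128784656 430.6206246278218
215 22 453.20279603177664 158.73968190491212 253.1032824712695 452.305195001024
215 -22 439.5416961683545 224.12338179426138 255.02993916518062 410.44882949207727
```

Triangulated, the visible tips are at about crate (222, 91), still short of the lid edge (206–215, 88–92), so I'm going further in along the finger axis.

Call:
play_rows:
  commands:
    - [-1, 0, 4, 0, 0, 0]
    - [-1, 0, 4, 0, 0, 0]
    - [0, 0, 4, 0, 0, 0]
    - [0, 0, 3, 0, 0, 0]
    - [0, 0, 3, 0, 0, 0]

```text
time: 3.33
tool_pos: [0.4675, -0.1671, 0.06]
tool_rot: [-0.257, 0.713, 0.567, 0.323]
contact_force: [0.7, 0.5, -0.2]
gripper_width: 0.353
grasp_force: 0.0
```

```bash
python3 look.py c.png
```

```text
t 3.3333 crate [198.2   0.   60. ] phi 0.851 F [ 0.7  0.5 -0.2] q [-0.88  0.21  1.9   0.64  1.62 -0.82] w 0.35328775787884004
```

View pics/c.png

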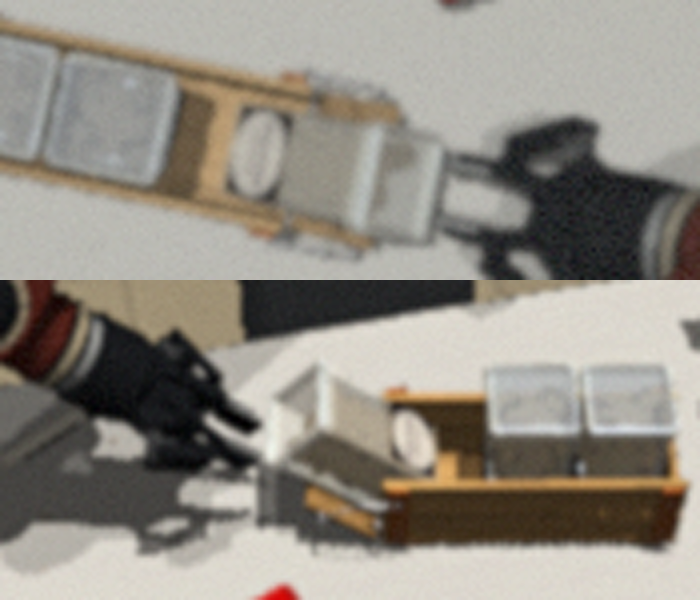

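Finger ends now meet the lid edge at side (255,462) and slip under it in the top view (443,160). A little deeper, then push up along the arc.

Call:
play_rows:
  commands:
    - [0, 0, 4, 0, 0, 0]
    - [0, 0, 4, 0, 0, 0]
    - [0, 0, 3, 0, 0, 0]
    - [2, 0, 0, 0, 0, 0]
    - [2, 0, 0, 0, 0, 0]

```text
time: 3.85
tool_pos: [0.47, -0.1566, 0.0561]
tool_rot: [-0.257, 0.713, 0.567, 0.323]
contact_force: [-0.5, 0.3, 1.0]
gripper_width: 0.355
grasp_force: 0.0
```

Call:
play_rows:
  commands:
    - [2, 0, 0, 0, 0, 0]
    - [2, 0, 0, 0, 0, 0]
    - [2, 0, 0, 0, 0, 0]
    - [0, 0, 0, 0, 0, 0]

```text
time: 4.18
tool_pos: [0.4711, -0.1532, 0.0611]
tool_rot: [-0.256, 0.713, 0.568, 0.323]
contact_force: [0.6, -0.4, -0.0]
gripper_width: 0.35
grasp_force: 0.3
```

```bash
python3 look.py d.png
```

```text
t 4.1833 crate [183.9   0.5  61.1] phi 0.85 F [ 0.6 -0.4 -0. ] q [-0.86  0.2   1.91  0.65  1.61 -0.81] w 0.35042693774279277
```

View pics/d.png

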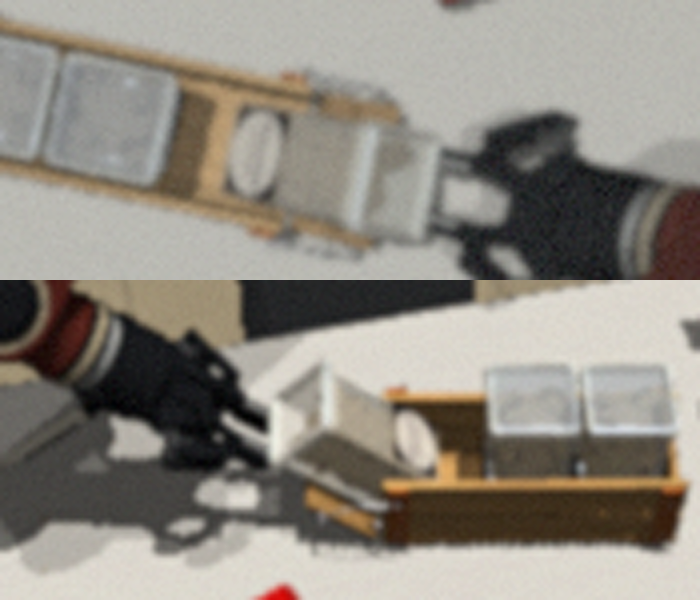

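The box has begun to lift slightly: its upper corner moved from (320,365) to (325,362). Next I swing the tool rigidly about the outer base edge, about 1.8 mm and -1.15° per row.

Call:
play_rows:
  commands:
    - [1.8, 0, -0.2, 0, -1.15, 0]
    - [1.8, 0, -0.2, 0, -1.15, 0]
    - [1.8, 0, -0.2, 0, -1.15, 0]
    - [1.8, 0, -0.2, 0, -1.15, 0]
    - [1.8, 0, -0.2, 0, -1.15, 0]

```text
time: 4.7
tool_pos: [0.4723, -0.1476, 0.0683]
tool_rot: [-0.227, 0.728, 0.58, 0.286]
contact_force: [-0.4, -0.3, -0.5]
gripper_width: 0.353
grasp_force: 0.2
```

Call:
play_rows:
  commands:
    - [1.8, 0, -0.2, 0, -1.15, 0]
    - [1.8, 0, -0.2, 0, -1.15, 0]
    - [1.8, 0, -0.2, 0, -1.15, 0]
    - [1.8, 0, -0.2, 0, -1.15, 0]
    - [1.8, 0, -0.2, 0, -1.15, 0]

```text
time: 5.12
tool_pos: [0.4736, -0.1417, 0.0748]
tool_rot: [-0.197, 0.742, 0.59, 0.249]
contact_force: [0.5, -0.3, -0.1]
gripper_width: 0.348
grasp_force: 0.2
```

```bash
python3 look.py e.png
```

```text
t 5.1167 crate [172.1   0.3  74.8] phi 0.647 F [ 0.5 -0.3 -0.1] q [-0.77  0.05  1.96  0.54  1.51 -0.69] w 0.3483127413082363
```

View pics/e.png

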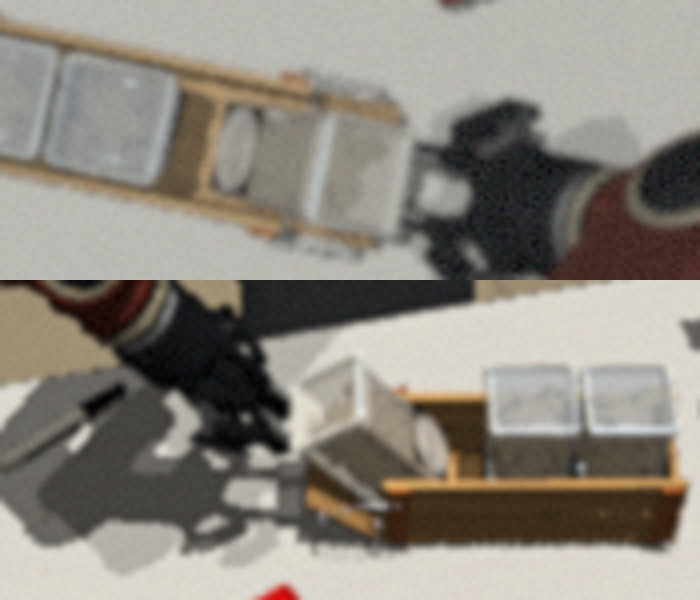

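The box is rising: upper lid corner now at side (358,355), foot in place, gate still down. Continuing the arc.

Call:
play_rows:
  commands:
    - [1.8, 0, -0.2, 0, -1.15, 0]
    - [1.8, 0, -0.2, 0, -1.15, 0]
    - [1.8, 0, -0.2, 0, -1.15, 0]
    - [1.8, 0, -0.2, 0, -1.15, 0]
    - [1.8, 0, -0.2, 0, -1.15, 0]

```text
time: 5.63
tool_pos: [0.4751, -0.135, 0.0807]
tool_rot: [-0.168, 0.753, 0.6, 0.212]
contact_force: [0.3, -0.3, -0.5]
gripper_width: 0.351
grasp_force: 0.1
```

Call:
play_rows:
  commands:
    - [1.6, 0, -0.2, 0, -1, 0]
    - [1.6, 0, -0.2, 0, -1, 0]
    - [1.6, 0, -0.2, 0, -1, 0]
    - [1.6, 0, -0.2, 0, -1, 0]
    - [1.6, 0, -0.2, 0, -1, 0]

```text
time: 6.05
tool_pos: [0.4765, -0.1287, 0.0854]
tool_rot: [-0.141, 0.762, 0.606, 0.179]
contact_force: [0.3, 0.5, 0.4]
gripper_width: 0.356
grasp_force: 0.0
```

Call:
play_rows:
  commands:
    - [1.6, 0, -0.2, 0, -1, 0]
    - [1.6, 0, -0.2, 0, -1, 0]
    - [1.6, 0, -0.2, 0, -1, 0]
    - [0, 0, 0, 0, 0, 0]
    - [0, 0, 0, 0, 0, 0]

```text
time: 6.47
tool_pos: [0.4775, -0.1246, 0.0881]
tool_rot: [-0.126, 0.766, 0.61, 0.16]
contact_force: [0.1, -0.1, -0.7]
gripper_width: 0.357
grasp_force: 0.0
```

```bash
python3 look.py f.png
```

```text
t 6.4667 crate [154.6   0.3  88.1] phi 0.409 F [ 0.1 -0.1 -0.7] q [-0.64 -0.08  2.    0.38  1.4  -0.51] w 0.35682681039759695
```

View pics/f.png

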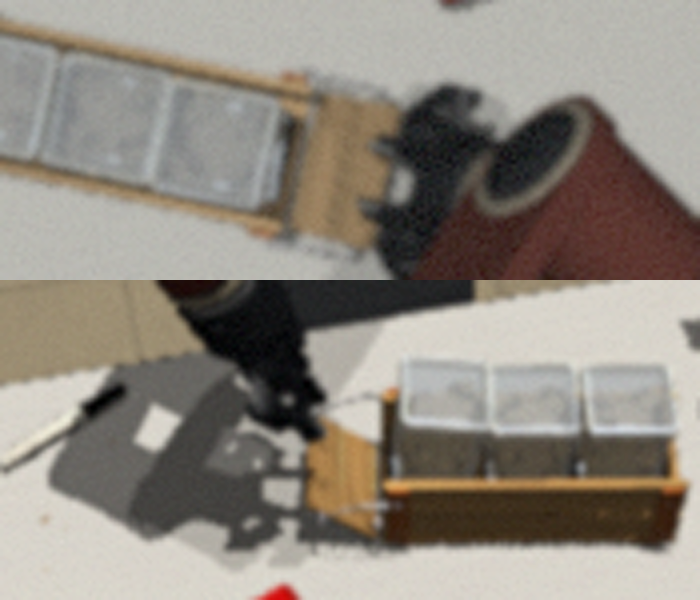

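All three boxes now stand in the row, with lids at side (445,395), (535,395) and (630,395). The gate is still down, with its edge at top crop (395,150). The fingers are just above the gate edge, so I'll back out, go lower and come in from outside.

```bash
python3 - <<'E'
from h import *
t=grab('top');s=grab('side')
T=lambda u,v:onz(t,225+u/4,200+v/4,.139)
q=[T(u,v) for u,v in((107,116),(222,145))]
for a in q:print(((a-O)@U*1e3).round(1),((a-O)@N*1e3).round(1))
g=lambda u,v,a,b:tri(s,t,(225+a/4,140+(b-280)/4),(225+u/4,200+v/4))
print('gate edge far',g(400,100,305,500))
plan((215,105,.5,0,5),(215,46,.6,0,5),(190,46,.6,0,5))
E
```

```text
-9.8 1.3
65.7 -1.3
gate edge far (array([173.1,  53.5,  69.1]), np.float64(0.5))
t 6.6667 crate [155.    0.2  87.7] phi 0.41 F [-0.6 -0.3  0.7] q [-0.64 -0.08  2.    0.38  1.4  -0.51] w 0.35208738884257657
[[-10.0, -0.0, -8.0, 0.0, 1.0, -0.0], [-9.0, -0.0, -8.0, 0.0, 1.1, -0.0], [-9.0, -0.0, -8.0, 0.1, 1.0, -0.0], [-10.0, -0.0, -9.0, -0.0, 1.0, -0.0], [-9.0, -0.0, -8.0, -0.0, 1.1, -0.0]]
[[-6.0, -0.0, 10.0, -0.0, 1.1, -0.0], [-5.0, -0.0, 10.0, -0.0, 1.2, -0.0], [-6.0, -0.0, 10.0, -0.0, 1.1, -0.0], [-7.0, -0.0, 10.0, -0.0, 1.2, -0.0], [-6.0, -0.0, 10.0, -0.0, 1.1, -0.0]]
[[4.0, -0.0, 3.0, -0.0, 0.0, -0.0], [4.0, -0.0, 3.0, -0.0, 0.0, -0.0], [4.0, -0.0, 3.0, -0.0, 0.0, -0.0], [4.0, -0.0, 2.0, -0.0, 0.0, -0.0], [5.0, -0.0, 3.0, -0.0, 0.0, -0.0]]
```

Call:
play_rows:
  commands:
    - [-10, 0, -8, 0, 1, 0]
    - [-9, 0, -8, 0, 1, 0]
    - [-9, 0, -8, 0, 1, 0]
    - [-10, 0, -9, 0, 1, 0]
    - [-9, 0, -8, 0, 1, 0]

```text
time: 7.08
tool_pos: [0.4637, -0.1843, 0.1048]
tool_rot: [-0.153, 0.759, 0.603, 0.193]
contact_force: [0.4, -0.3, -0.0]
gripper_width: 0.35
grasp_force: 0.0
```

Call:
play_rows:
  commands:
    - [-6, 0, 10, 0, 1.2, 0]
    - [-5, 0, 10, 0, 1.2, 0]
    - [-6, 0, 10, 0, 1.2, 0]
    - [-7, 0, 10, 0, 1.2, 0]
    - [-6, 0, 10, 0, 1.2, 0]

```text
time: 7.5
tool_pos: [0.4634, -0.183, 0.0449]
tool_rot: [-0.185, 0.747, 0.594, 0.233]
contact_force: [-1.0, 0.3, 0.3]
gripper_width: 0.354
grasp_force: 0.0
```

Call:
play_rows:
  commands:
    - [4, 0, 3, 0, 0, 0]
    - [4, 0, 3, 0, 0, 0]
    - [4, 0, 3, 0, 0, 0]
    - [4, 0, 2, 0, 0, 0]
    - [5, 0, 3, 0, 0, 0]

```text
time: 7.92
tool_pos: [0.4703, -0.1585, 0.0477]
tool_rot: [-0.183, 0.747, 0.595, 0.232]
contact_force: [0.3, -0.4, -0.4]
gripper_width: 0.351
grasp_force: 0.0
```

```bash
python3 - <<'E'
from h import *
# gate arc: tcp follows edge; a from .87 to 0
ts=[]
for k,(a,phi,n) in enumerate(((.87,.6,5),(.6,.55,10),(.3,.5,10),(.08,.45,10))):
    off=4; x=120+75*np.sin(a)+4*np.cos(a);z=10+75*np.cos(a)-4*np.sin(a)
    h=9+2;e=3   # half finger, tip depth below edge
    px,pz=-np.cos(phi),np.sin(phi);dx,dz=-np.sin(phi),-np.cos(phi)
    X=x-9*px+8*dx;Y=z-9*pz+8*dz;print(a,round(X),round(Y));ts.append((X,Y,phi,0,n))
plan(*ts,dp=1)
E
```

```text
0.87 183 44
0.6 169 58
0.3 150 69
0.08 135 73
t 7.9167 crate [189.3   0.8  47.7] phi 0.601 F [ 0.3 -0.4 -0.4] q [-0.78  0.09  1.96  0.51  1.45 -0.71] w 0.3508825514260438
[[0.6, -0.2, 1.4, 0.0, -0.0, 0.0], [0.6, -0.1, 1.4, 0.1, -0.0, 0.0], [0.6, -0.2, 1.4, -0.0, -0.0, 0.1], [0.6, -0.2, 1.4, 0.0, -0.0, -0.0], [0.6, -0.1, 1.4, 0.0, -0.0, -0.0]]
[[2.0, -0.0, -0.4, 0.0, -0.3, -0.0], [1.9, -0.0, -0.5, 0.0, -0.3, -0.0], [1.9, -0.0, -0.4, 0.0, -0.3, -0.0], [2.0, -0.0, -0.4, 0.0, -0.3, -0.0], [1.9, -0.0, -0.5, 0.0, -0.2, -0.0]]
[[2.0, -0.0, -0.5, 0.0, -0.3, -0.0], [1.9, -0.0, -0.5, 0.0, -0.3, -0.0], [1.9, -0.0, -0.5, 0.0, -0.3, -0.0], [2.0, -0.0, -0.5, 0.0, -0.3, -0.0], [1.9, -0.0, -0.5, 0.0, -0.3, -0.0]]
[[2.2, -0.0, 0.1, 0.0, -0.3, -0.0], [2.2, -0.0, 0.0, 0.0, -0.3, -0.0], [2.2, -0.0, 0.1, 0.0, -0.3, -0.0], [2.2, -0.0, -0.0, 0.0, -0.2, -0.0], [2.2, -0.0, -0.0, 0.0, -0.3, -0.0]]
[[2.2, -0.0, 0.0, 0.0, -0.3, -0.0], [2.2, -0.0, 0.0, 0.0, -0.3, -0.0], [2.2, -0.0, -0.0, 0.0, -0.3, -0.0], [2.2, -0.0, -0.0, 0.0, -0.3, -0.0], [2.2, -0.0, -0.1, 0.0, -0.3, -0.0]]
[[1.6, -0.0, 0.4, 0.0, -0.3, -0.0], [1.5, -0.0, 0.3, 0.0, -0.3, -0.0], [1.6, -0.0, 0.4, 0.0, -0.2, -0.0], [1.6, -0.0, 0.4, 0.0, -0.3, -0.0], [1.5, -0.0, 0.3, 0.0, -0.3, -0.0]]
[[1.6, -0.0, 0.3, 0.0, -0.3, -0.0], [1.6, -0.0, 0.4, 0.0, -0.3, -0.0], [1.5, -0.0, 0.3, 0.0, -0.3, -0.0], [1.6, -0.0, 0.3, 0.0, -0.2, -0.0], [1.6, -0.1, 0.3, 0.0, -0.3, -0.0]]
```

Call:
play_rows:
  commands:
    - [1, 0, 1.5, 0, 0, 0]
    - [1, 0, 1.5, 0, 0, 0]
    - [1, 0, 1.5, 0, 0, 0]
    - [1, 0, 1, 0, 0, 0]
    - [1, 0, 1, 0, 0, 0]

```text
time: 8.33
tool_pos: [0.4714, -0.1513, 0.0442]
tool_rot: [-0.184, 0.747, 0.595, 0.232]
contact_force: [0.2, 0.4, 0.6]
gripper_width: 0.35
grasp_force: 0.0
```

Call:
play_rows:
  commands:
    - [2, 0, -0.5, 0, -0.3, 0]
    - [2, 0, -0.5, 0, -0.3, 0]
    - [2, 0, -0.5, 0, -0.3, 0]
    - [2, 0, -0.5, 0, -0.3, 0]
    - [2, 0, -0.5, 0, -0.3, 0]

```text
time: 8.75
tool_pos: [0.473, -0.1445, 0.0522]
tool_rot: [-0.176, 0.75, 0.597, 0.222]
contact_force: [0.9, -0.1, -0.1]
gripper_width: 0.354
grasp_force: 0.0
```

Call:
play_rows:
  commands:
    - [2, 0, -0.5, 0, -0.3, 0]
    - [2, 0, -0.5, 0, -0.3, 0]
    - [2, 0, -0.5, 0, -0.3, 0]
    - [2, 0, -0.5, 0, -0.3, 0]
    - [2, 0, -0.5, 0, -0.3, 0]

```text
time: 9.17
tool_pos: [0.4745, -0.1375, 0.0595]
tool_rot: [-0.168, 0.753, 0.599, 0.212]
contact_force: [0.3, 0.6, 0.5]
gripper_width: 0.351
grasp_force: 0.0
```

```bash
python3 look.py g.png
```

```text
t 9.1667 crate [167.8   0.3  59.5] phi 0.549 F [0.3 0.6 0.5] q [-0.73  0.03  1.99  0.48  1.43 -0.64] w 0.3506746457340242
```

View pics/g.png

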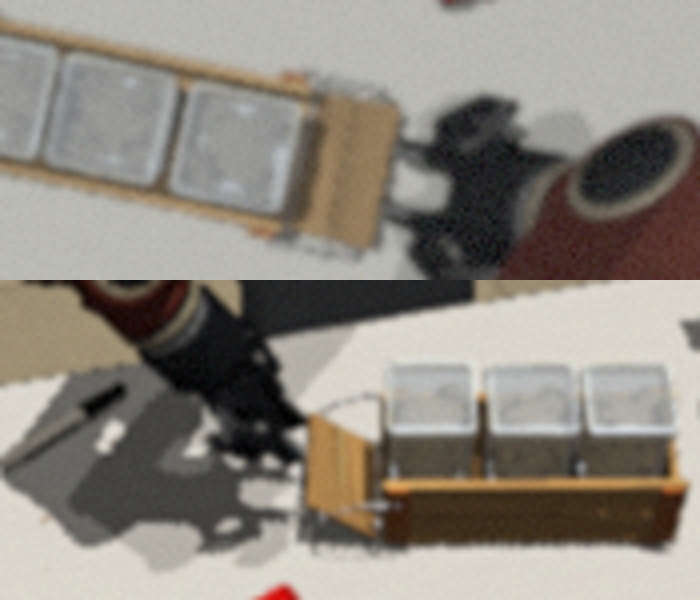

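The box has settled upright with its gap, lid at side (430,395). The gate is still down, with edge corners at (310,412) and (305,500), and the fingertips are right at its edge at (298,458) and (300,420). Checking tip height against the edge.

```bash
python3 - <<'E'
from h import *
t=grab('top');s=grab('side')
g=lambda u,v,a,b:tri(s,t,(225+a/4,140+(b-280)/4),(225+u/4,200+v/4))
print('far tip',g(403,147,298,460));print('near tip',g(385,213,300,421))
print('edge far',g(402,102,305,500));print('edge near',g(378,250,310,412))
T=lambda u,v,z:onz(t,225+u/4,200+v/4,z)
for p in (T(307,95,.139),T(288,215,.139)):print('lid outer',(p-O)@U*1e3)
E
```

```text
far tip (array([180. ,  22.7,  82.6]), np.float64(2.5))
near tip (array([178.6, -22.8,  77.1]), np.float64(0.7))
edge far (array([174. ,  52.5,  67.8]), np.float64(2.1))
edge near (array([175.6, -48.5,  57.8]), np.float64(9.5))
lid outer 111.80015961604391
lid outer 116.16821499686887
```

Tips read about 15 mm above the gate edge, so the fingers are effectively shorter than nominal. I'll back out, lower, and come in again.

```bash
python3 - <<'E'
from h import *
plan((200,62,.57,0,5),(200,27,.6,0,5),(176,27,.6,0,5),dp=1)
E
```

```text
t 9.3667 crate [167.9   0.3  59.4] phi 0.549 F [ 0.2 -0.7 -0.2] q [-0.73  0.03  1.99  0.48  1.43 -0.64] w 0.3502785063155144
[[-5.2, -0.1, -3.8, 0.0, 0.2, 0.0], [-5.2, -0.0, -3.8, 0.0, 0.3, 0.0], [-5.2, -0.1, -3.8, 0.1, 0.2, 0.0], [-5.1, -0.1, -3.9, -0.0, 0.3, 0.0], [-5.2, -0.0, -3.9, -0.0, 0.2, 0.0]]
[[-3.8, -0.0, 5.9, -0.0, 0.3, 0.0], [-3.8, -0.0, 5.9, -0.0, 0.4, 0.0], [-3.8, -0.0, 5.8, -0.0, 0.3, 0.0], [-3.9, -0.0, 5.9, -0.0, 0.4, 0.0], [-3.9, -0.0, 5.8, -0.0, 0.3, 0.0]]
[[4.0, -0.0, 2.7, -0.0, 0.0, 0.0], [3.9, -0.0, 2.7, -0.0, 0.0, 0.0], [4.0, -0.0, 2.7, -0.0, 0.0, 0.0], [4.0, -0.0, 2.7, -0.0, 0.0, 0.0], [3.9, -0.0, 2.7, -0.0, 0.0, 0.0]]
```

Call:
play_rows:
  commands:
    - [-5, 0, -4, 0, 0.2, 0]
    - [-5, 0, -4, 0, 0.3, 0]
    - [-5, 0, -4, 0, 0.2, 0]
    - [-5, 0, -4, 0, 0.3, 0]
    - [-5, 0, -4, 0, 0.2, 0]

```text
time: 9.78
tool_pos: [0.4672, -0.1697, 0.0631]
tool_rot: [-0.175, 0.751, 0.597, 0.221]
contact_force: [-0.8, 0.6, -0.5]
gripper_width: 0.357
grasp_force: 0.0
```

Call:
play_rows:
  commands:
    - [-4, 0, 6, 0, 0.3, 0]
    - [-4, 0, 6, 0, 0.4, 0]
    - [-4, 0, 6, 0, 0.3, 0]
    - [-4, 0, 6, 0, 0.4, 0]
    - [-4, 0, 6, 0, 0.3, 0]

```text
time: 10.2
tool_pos: [0.4669, -0.1683, 0.0257]
tool_rot: [-0.184, 0.747, 0.595, 0.232]
contact_force: [-0.7, 0.7, -1.0]
gripper_width: 0.353
grasp_force: 0.0
```

Call:
play_rows:
  commands:
    - [4, 0, 3, 0, 0, 0]
    - [4, 0, 3, 0, 0, 0]
    - [4, 0, 3, 0, 0, 0]
    - [4, 0, 2, 0, 0, 0]
    - [4, 0, 2, 0, 0, 0]

```text
time: 10.62
tool_pos: [0.4731, -0.1451, 0.028]
tool_rot: [-0.183, 0.747, 0.595, 0.232]
contact_force: [1.1, 0.5, -0.7]
gripper_width: 0.351
grasp_force: 0.0
```

```bash
python3 - <<'E'
from h import *
show()
t=grab('top');s=grab('side')
# wood mask of gate: leftmost wood column in side, rightmost in top
for n,d,b in(('top',t,(285,395,205,270)),('side',s,(290,330,165,215))):
    hsv=cv2.cvtColor(d['image'],cv2.COLOR_RGB2HSV)[b[2]:b[3],b[0]:b[1]]
    m=cv2.inRange(hsv,(8,70,50),(25,255,255));v,u=np.nonzero(m)
    print(n,'wood px',len(u),'u',u.min()+b[0],u.max()+b[0],'v',v.min()+b[2],v.max()+b[2],'pct',np.percentile(u,[2,98])+b[0])
E
```

```text
t 10.6167 crate [175.5   0.6  28. ] phi 0.599 F [ 1.1  0.5 -0.7] q [-0.76  0.11  1.98  0.52  1.41 -0.71] w 0.3508916098102828
top wood px 879 u 285 394 v 218 269 pct [287.56 386.44]
side wood px 513 u 301 329 v 173 205 pct [301. 328.]
```

Call:
play_rows:
  commands:
    - [2, 0, 0, 0, -0.3, 0]
    - [2, 0, 0, 0, -0.3, 0]
    - [2, 0, 0, 0, -0.3, 0]
    - [2, 0, 0, 0, -0.3, 0]
    - [2, 0, 0, 0, -0.3, 0]

```text
time: 11.13
tool_pos: [0.4747, -0.1379, 0.0333]
tool_rot: [-0.175, 0.751, 0.598, 0.221]
contact_force: [-2.0, -3.0, 0.5]
gripper_width: 0.351
grasp_force: 2.0
```

Call:
play_rows:
  commands:
    - [2, 0, 0, 0, -0.3, 0]
    - [2, 0, 0, 0, -0.3, 0]
    - [2, 0, 0, 0, -0.3, 0]
    - [2, 0, 0, 0, -0.3, 0]
    - [2, 0, 0, 0, -0.3, 0]

```text
time: 11.55
tool_pos: [0.4765, -0.1317, 0.0402]
tool_rot: [-0.166, 0.753, 0.6, 0.21]
contact_force: [-9.1, -9.6, 10.7]
gripper_width: 0.352
grasp_force: 6.9
```

```bash
cat > mon.py <<'E'
from h import *
show();s=grab('side')
m=cv2.inRange(cv2.cvtColor(s['image'],cv2.COLOR_RGB2HSV),(8,70,50),(25,255,255))
for r in range(174,206,4):
    u=np.nonzero(m[r,290:340])[0];print(r,(u.min()+290,u.max()+290,len(u)) if len(u) else None,end='; ')
print()
for a in(.87,.6,.4,.2,0):
    f=lambda y:np.round(proj(s,O+U*(.119+.075*np.sin(a)+.004*np.cos(a))+N*y+Z*(.01+.075*np.cos(a))),1)
    print(a,f(.05),f(-.05))
E
python3 mon.py
```

```text
t 11.55 crate [161.7   0.9  40.2] phi 0.542 F [-9.1 -9.6 10.7] q [-0.71  0.05  2.    0.48  1.39 -0.65] w 0.3524469874723973
174 (np.int64(304), np.int64(308), 5); 178 (np.int64(304), np.int64(314), 11); 182 (np.int64(304), np.int64(331), 18); 186 (np.int64(303), np.int64(330), 21); 190 (np.int64(303), np.int64(339), 37); 194 (np.int64(303), np.int64(327), 23); 198 (np.int64(309), np.int64(320), 12); 202 (np.int64(314), np.int64(332), 7); 
0.87 [299.5 196.1] [300.1 172.5]
0.6 [303.8 193.6] [304.2 170. ]
0.4 [307.6 192.3] [307.9 168.6]
0.2 [312.  191.5] [312.1 167.7]
0 [316.5 191.2] [316.5 167.4]
```

The gate is moving (edge column 301→304), but 15 N along the tool axis suggests the edge has caught on the finger linkage. I'll ease back along the fingers and push again with less depth.

Call:
play_rows:
  commands:
    - [-2, 0, -1, 0, 0, 0]
    - [-2, 0, -3, 0, 0, 0]
    - [0, 0, -3, 0, 0, 0]
    - [0, 0, -3, 0, 0, 0]

```text
time: 11.93
tool_pos: [0.4743, -0.1374, 0.0448]
tool_rot: [-0.168, 0.753, 0.599, 0.212]
contact_force: [-0.5, -0.6, 0.3]
gripper_width: 0.351
grasp_force: 0.0
```

```bash
python3 mon.py | head -2; python3 - <<'E'
from h import *
s=grab('side');g=s['image'].max(2)
for r in range(160,204,3):print(r,' '.join('%3d'%v for v in g[r,270:322:2]))
E
```

```text
t 11.9333 crate [167.8  -0.   44.8] phi 0.548 F [-0.5 -0.6  0.3] q [-0.73  0.05  1.99  0.48  1.4  -0.65] w 0.3507279728681984
174 (np.int64(304), np.int64(308), 5); 178 (np.int64(304), np.int64(314), 11); 182 (np.int64(304), np.int64(331), 19); 186 (np.int64(304), np.int64(329), 18); 190 (np.int64(303), np.int64(339), 37); 194 (np.int64(304), np.int64(326), 21); 198 (np.int64(309), np.int64(320), 12); 202 (np.int64(314), np.int64(331), 8); 
160  21  16  19  12  13  16  19  20  14  23  26  55 129 139 136 138 139 137 143 161 168 167 169 170 168 167
163   8  13   9  14  13  18  17  11  12  20  37  20  70 137 139 139 140 151 165 169 168 167 169 169 168 163
166   7  11   8  13  16  15  12  10  16  14  11  17  68 138 139 140 157 169 169 167 167 169 168 170 169 161
169  10   6  10   0   4   4  11  10  10  16   9   6  25  99 146 162 167 166 166 165 154 141 157 144 135 126
172  53  49  40  15  11  17  22  20  16  15  18  11  14  59 126 168 166 150 136 135 166 167 169 169 168 119
175  55  50  56 104  52  38  24  11   8   9  11  16   9   7  33 120 166 138 124 124 125 155 168 170 168 113
178  59
[... 264 characters left out ...]
  20  55 117 100 129 130 119 113  98 127  84  58  56
187  74  73  72  62  52  52  48  39  31  27  39  54  33   7  22  73  89 128 130 120 114  96 128  84  53  56
190  54  53  53  56  53  54  54  48  70 111 111  89  85  87  94 127  80 120 126 118 115  95 121  83  55  90
193  52  49  54  52  54  54  51  56 127 140 139 138 157 165 169 167 109 120 126 121 116  99 118  80  56  54
196  53  55  54  53  54  51  53  54  73  97 122 128 147 155 157 164 103  69  74 112 118 109 112 115 108 109
199  54  51  50  54  52  55  81  79  52  50  49  58  60  71 125 138  76  70  61  65  57  91 115 107  89  61
202 134 125  98  62  53 101 115  74  52  53  89 141 140 141 162 152  96  73  52  52  51  51  57  81  77  55
```

Call:
play_rows:
  commands:
    - [-4, 0, -4, 0, 0, 0]
    - [-4, 0, -4, 0, 0, 0]
    - [0, 0, 0, 0, 0, 0]
    - [0, 0, 0, 0, 0, 0]
    - [0, 0, 0, 0, 0, 0]
  hand: 0

```text
time: 12.45
tool_pos: [0.472, -0.1484, 0.0475]
tool_rot: [-0.168, 0.753, 0.599, 0.212]
contact_force: [-0.7, -1.0, 0.4]
gripper_width: -0.001
grasp_force: 0.0
```

Call:
play_rows:
  commands:
    - [0, 0, 0, 0, 0, 0]
    - [0, 0, 0, 0, 0, 0]
    - [0, 0, 0, 0, 0, 0]
    - [0, 0, 0, 0, 0, 0]
    - [0, 0, 0, 0, 0, 0]

```text
time: 12.87
tool_pos: [0.472, -0.1483, 0.0476]
tool_rot: [-0.168, 0.753, 0.6, 0.212]
contact_force: [0.3, -0.2, 0.4]
gripper_width: -0.007
grasp_force: 0.0
```

```bash
cat > num.py <<'E'
from h import *
s=grab('side');g=s['image'].max(2)
print('side',*range(270,322,2))
for r in range(163,202,3):print(r,' '.join('%3d'%v for v in g[r,270:322:2]))
s=grab('top');g=s['image'].max(2)
print('top',*range(304,352,2))
for r in range(228,264,3):print(r,' '.join('%3d'%v for v in g[r,304:352:2]))
E
python3 mon.py|head -2;python3 num.py
```

```text
t 12.8667 crate [178.9   0.3  47.6] phi 0.547 F [ 0.3 -0.2  0.4] q [-0.74  0.05  1.98  0.48  1.42 -0.67] w -0.0065141203379720965
174 (np.int64(304), np.int64(309), 6); 178 (np.int64(304), np.int64(314), 11); 182 (np.int64(304), np.int64(325), 18); 186 (np.int64(304), np.int64(332), 19); 190 (np.int64(304), np.int64(339), 36); 194 (np.int64(304), np.int64(325), 21); 198 (np.int64(309), np.int64(320), 11); 202 (np.int64(314), np.int64(320), 7); 
side 270 272 274 276 278 280 282 284 286 288 290 292 294 296 298 300 302 304 306 308 310 312 314 316 318 320
163  13  11  14  11  15  13   7  15  15  17  94 140 136 138 140 136 147 166 168 167 169 167 166 169 171 165
166  11   8  13  14   7  11  17  12  16  16  40 122 141 139 139 157 167 166 167 169 168 167 168 169 168 163
169   9  11  10  10  18   8  11   9  17  11  37 120 140 144 160 170 167 168 167 166 152 143 154 145 135 127
172  48  28  12  16  18  17  16  10  15  16  16  76 151 168 169 169 168 150 134 134 163 167 168 169 168 116
175  51  62  69  39  27  15  13   3   9   7  14  45 133 168 165 168 167 137 124 121 126 155 170 169 168 113
17
[... 1461 characters left out ...]

243  97 105 101  96 104 104 106 100  87 118 121 105  73  57  51  42  32  26  35  25  32  18  21  28
246 106 103 100 102 102 104 110  91 101 134 118  77  62  67  65  39  32  24  22  25  22  27  26  29
249 111 111 100 100 104 102 104  89 116 138 136  97  56  60  44  30  25  25  36  28  31  31  26  30
252 109 102  99 101 107 108 103  88 122 142 145 139 121  90  54  29  29  29  25  27  28  26  31  17
255 107  98  98 104 107 109  89  98 137 143 144 141 131 115  96  41  29  32  28  27  25  29  18  21
258 114 100 100 105 105 103  88 109 140 144 142 143 137 118  64  28  29  27  27  27  31  31  28  17
261 126 118 113 111 106 103  96 121 139 140 142 141 140 129  92  40  26  29  18  24  28  24  23  20
```

```bash
python3 - <<'E'
from h import *
s=grab('side');t=grab('top')
print('tip',tri(s,t,(297,181.5),(326,246.5)),'edge',tri(s,t,(303,183),(321.5,245)))
E
```

```text
tip (array([188.1,  -2.6,  69. ]), np.float64(0.0)) edge (array([171.9,  -1.2,  62.7]), np.float64(7.4))
```

Call:
play_rows:
  commands:
    - [-3, 0, 4, 0, 0, 0]
    - [-3, 0, 5, 0, 0, 0]
    - [-2, 0, 5, 0, 0, 0]
    - [-2, 0, 5, 0, 0, 0]
    - [0, 0, 0, 0, 0, 0]

```text
time: 13.53
tool_pos: [0.4714, -0.1461, 0.0245]
tool_rot: [-0.169, 0.753, 0.599, 0.212]
contact_force: [-0.8, 1.0, -0.3]
gripper_width: 0.004
grasp_force: 0.0
```

Call:
play_rows:
  commands:
    - [3, 0, 0, 0, 0, 0]
    - [3, 0, 0, 0, 0, 0]
    - [2, 0, 0, 0, 0, 0]
    - [2, 0, 0, 0, 0, 0]
    - [2, 0, 0, 0, 0, 0]

```text
time: 13.95
tool_pos: [0.475, -0.1371, 0.0329]
tool_rot: [-0.167, 0.753, 0.6, 0.212]
contact_force: [-0.2, -0.6, 0.8]
gripper_width: -0.003
grasp_force: 0.0
```

Call:
play_rows:
  commands:
    - [2, 0, 0, 0, 0, 0]
    - [2, 0, 0, 0, 0, 0]
    - [2, 0, 0, 0, 0, 0]
    - [2, 0, 0, 0, 0, 0]

```text
time: 14.28
tool_pos: [0.4763, -0.1305, 0.0367]
tool_rot: [-0.167, 0.753, 0.6, 0.212]
contact_force: [0.1, 0.2, 0.1]
gripper_width: -0.0
grasp_force: 0.6
```

```bash
python3 -c "
from plant import manip;print(manip.nose_length)";python3 mon.py|head -2;python3 num.py | head -14
```

```text
0.014
t 14.2833 crate [160.6   0.4  36.7] phi 0.547 F [0.1 0.2 0.1] q [-0.71  0.06  2.    0.49  1.38 -0.65] w -0.0003845505710859181
174 (np.int64(305), np.int64(309), 5); 178 (np.int64(304), np.int64(314), 11); 182 (np.int64(304), np.int64(337), 19); 186 (np.int64(304), np.int64(331), 21); 190 (np.int64(304), np.int64(339), 36); 194 (np.int64(303), np.int64(327), 23); 198 (np.int64(309), np.int64(320), 12); 202 (np.int64(314), np.int64(320), 7); 
side 270 272 274 276 278 280 282 284 286 288 290 292 294 296 298 300 302 304 306 308 310 312 314 316 318 320
163  22  11  10  13  14  10  16  19  15  12  14  14  71 136 137 136 138 141 159 169 166 168 169 168 168 161
166  12  13  11  10  10  11  13  16  11  11   8  18  20  95 140 139 144 163 168 167 168 168 167 169 168 161
169  11   8  14   9  10  13  11  10   3  17  15  12  18  31 120 151 167 167 168 164 154 146 158 145 137 126
172  50  34  23   9  10   4  12  16  15  13   8  13  14  46 142 168 167 142 123 128 162 167 167 168 166 116
175  52  55  53  52  91  26  18  19  18  16  14   8  13  16  92 166 169 139 121 119 120 156 167 170 168 112
[... 164 characters left out ...]
  16  23  51  82 121 123 119 113 103 125  90  87  48
184  80  80 116 119  97  76  37  35  39  19  14  40  76  55  11  14  40 112 126 119 112 104 123  80  59  57
187  72  73  75  72  62  52  52  37  45  47  46  56 114 141 108 122  96 120 126 118 115 103 124  84  56  58
190  51  53  53  54  55  54  55  52  53  52  54  55 110 125 122 160 108 118 130 120 117 103 123  81  55  85
193  55  55  55  54  53  54  52  52  55  95  68  48  51  52  49  62  61 115 128 118 117 105 118  80  55  57
196  53  52  51  54  52  52  53  54  53  67  53  57  83  79  81  94  67  56  73 104 118 109 112 113 109 108
199  54  52  51  55  52  51  52  52  53  54  50  65 131 141 144 163 104  74  63  60  59  86 113 113  90  58
```

Call:
play_rows:
  commands:
    - [2, 0, 0, 0, 0, 0]
    - [2, 0, 0, 0, 0, 0]
    - [2, 0, 0, 0, 0, 0]
    - [2, 0, 0, 0, 0, 0]

```text
time: 14.77
tool_pos: [0.4778, -0.1238, 0.0409]
tool_rot: [-0.168, 0.753, 0.6, 0.212]
contact_force: [0.3, -0.8, 0.4]
gripper_width: -0.002
grasp_force: 0.5
```

```bash
python3 mon.py|head -2;python3 num.py | head -14
```

```text
t 14.7667 crate [153.7   0.4  40.9] phi 0.547 F [ 0.3 -0.8  0.4] q [-0.7   0.04  2.01  0.49  1.39 -0.64] w -0.001980924981624176
174 (np.int64(306), np.int64(311), 6); 178 (np.int64(306), np.int64(315), 10); 182 (np.int64(306), np.int64(333), 15); 186 (np.int64(305), np.int64(326), 18); 190 (np.int64(305), np.int64(339), 35); 194 (np.int64(306), np.int64(325), 19); 198 (np.int64(311), np.int64(327), 12); 202 (np.int64(315), np.int64(320), 6); 
side 270 272 274 276 278 280 282 284 286 288 290 292 294 296 298 300 302 304 306 308 310 312 314 316 318 320
163  19  12  12  13  12  17  15  18  17  19  11  16  15  51 130 141 139 138 143 161 168 167 166 168 169 161
166   6  13  13   9   9  13  14  17  12  12  17  10  18  19  72 136 140 152 165 168 167 167 166 168 166 163
169  45  25   5   7   8   9  10   9  11  11  11  15  16  13  29 118 159 168 167 163 153 143 154 146 135 127
172  53  50  46  37  27  23   8  13  19  17  17  17  12  16  33 138 167 167 141 116 145 165 168 168 169 114
175  53  51  54  50  67 116  49  19  17  19  14  12   5   7  14  70 155 169 142 118 103 116 156 170 169 111
178
[... 160 characters left out ...]
  16  13  14  43  67 120 120 108 104 108  79  85  54
184  82  81  86 109 106  96  64  38  27  30  18  19  50 116  92  25  13  39 121 121 108 104 108  77  60  58
187  73  75  73  73  73  60  51  53  49  51  52  54  53 111 141 140 142  89 123 122 108 106 104  75  51  56
190  54  50  53  51  53  52  53  53  54  54  54  54  51  89 123 124 148  95 136 124 106 108 102  77  51  86
193  54  54  56  50  53  51  54  53  53  54  82  81  53  54  53  49  60  63 123 117 106 105 101  69  50  52
196  55  53  55  56  53  54  51  52  53  52  52  54  55  72  80  92 111  69  48  63  95 108 102 113 102 106
199  56  56  54  51  50  54  52  54  68  52  54  51  56 126 140 141 138  77  76  60  53  68  95 103  89  60
```

Call:
play_rows:
  commands:
    - [2, 0, 0.2, 0, 0, 0]
    - [2, 0, 0.2, 0, 0, 0]
    - [2, 0, 0.2, 0, 0, 0]
    - [2, 0, 0.2, 0, 0, 0]
    - [2, 0, 0.4, 0, 0, 0]

```text
time: 15.33
tool_pos: [0.4799, -0.1147, 0.0451]
tool_rot: [-0.168, 0.753, 0.6, 0.212]
contact_force: [-1.0, -1.0, -0.7]
gripper_width: 0.001
grasp_force: 0.5
```

Call:
play_rows:
  commands:
    - [2, 0, 0.5, 0, 0, 0]
    - [2, 0, 0.5, 0, 0, 0]
    - [2, 0, 0.5, 0, 0, 0]
    - [2, 0, 0.5, 0, 0, 0]
    - [2, 0, 0.5, 0, 0, 0]

```text
time: 15.75
tool_pos: [0.4821, -0.105, 0.0481]
tool_rot: [-0.168, 0.753, 0.6, 0.212]
contact_force: [0.4, -2.4, -0.3]
gripper_width: 0.003
grasp_force: 0.5
```

```bash
python3 mon.py|head -2;python3 num.py | head -14
```

```text
t 15.75 crate [134.5   0.3  48.1] phi 0.547 F [ 0.4 -2.4 -0.3] q [-0.67  0.02  2.02  0.5   1.38 -0.61] w 0.0033249885942691487
174 (np.int64(311), np.int64(315), 5); 178 (np.int64(312), np.int64(317), 6); 182 (np.int64(311), np.int64(333), 10); 186 (np.int64(311), np.int64(329), 11); 190 (np.int64(311), np.int64(339), 28); 194 (np.int64(314), np.int64(324), 11); 198 (np.int64(316), np.int64(332), 8); 202 None; 
side 270 272 274 276 278 280 282 284 286 288 290 292 294 296 298 300 302 304 306 308 310 312 314 316 318 320
163  79  59  19  10  10  11   9  13  11  13  18  15  12  12  12  12  28 117 139 138 158 166 166 166 165 163
166  82  79  61  27  10   9  12  12   9  10  12  10  10  16  14  15  17  49 132 160 168 166 166 167 167 159
169  70  54  52  55  45  27   9   9   4   7   8  13  14   5  14  12  13  54 155 166 167 154 143 139 134 125
172  55  52  53  54  52  53  52  91  86  22  15  19  18  17  10  12  12  18 115 167 165 156 115 158 165 114
175  50  55  52  50  53  55  55 126 137  95  44  36  23   7   5   6  13  16  59 129 158 149 102 110 164 112
178  53  53  53  56  62  52  97 138 138 135 111  55  44  38  28  15  21  16  34  68 115 157 104  65 124 102
181  55  54  52  73  81 119 151 141 134  74  45  36  42  23  14  20  40  28   6  22  61 147 102  63  47  50
184  54  52  74  79  79 104 107 104  84  55  48  27  31  31  64 126 141 140  82  56  64 145 105  65  52  58
187  51  54  64  72  73  74  72  58  50  54  52  51  52  52  49  75 138 137 146 107  87 152 106  67  46  57
190  54  52  53  51  53  53  53  53  54  52  53  53  50  53  53  62 102 112 127 122  84 151 105  65  45  87
193  51  54  54  54  53  53  54  52  54  54  53  52  71  92  54  54  51  50  52  52  53  70  69  69  44  49
196  51  52  51  49  52  50  50  51  53  53  53  52  55  52  53  65  87  87  86  87  50  61  78 104 106 104
199  57  57  57  56  53  55  52  53  52  49  52  55  69  56  50  88 139 139 146 100  74  72  50  53  58  52
```

Call:
play_rows:
  commands:
    - [1.8, 0, 0.8, 0, 0, 0]
    - [1.8, 0, 0.8, 0, 0, 0]
    - [1.8, 0, 0.8, 0, 0, 0]
    - [1.8, 0, 0.8, 0, 0, 0]
    - [1.8, 0, 0.8, 0, 0, 0]

```text
time: 16.32
tool_pos: [0.4843, -0.0956, 0.0493]
tool_rot: [-0.168, 0.753, 0.6, 0.212]
contact_force: [-0.6, -0.6, 0.4]
gripper_width: -0.002
grasp_force: 0.4
```

Call:
play_rows:
  commands:
    - [1, 0, 0.5, 0, 0, 0]
    - [1, 0, 0.5, 0, 0, 0]
    - [1, 0, 0.5, 0, 0, 0]

```text
time: 16.57
tool_pos: [0.485, -0.0924, 0.0496]
tool_rot: [-0.168, 0.753, 0.6, 0.212]
contact_force: [0.3, -1.0, 0.6]
gripper_width: 0.002
grasp_force: 0.4
```

```bash
python3 mon.py|head -2;python3 num.py | head -14
```

```text
t 16.5667 crate [121.5   0.4  49.6] phi 0.547 F [ 0.3 -1.   0.6] q [-0.64  0.01  2.03  0.51  1.38 -0.59] w 0.0017092341164449106
174 (np.int64(315), np.int64(317), 3); 178 (np.int64(315), np.int64(318), 4); 182 (np.int64(315), np.int64(331), 6); 186 (np.int64(315), np.int64(330), 7); 190 (np.int64(315), np.int64(339), 25); 194 (np.int64(319), np.int64(324), 4); 198 (np.int64(317), np.int64(333), 7); 202 None; 
side 270 272 274 276 278 280 282 284 286 288 290 292 294 296 298 300 302 304 306 308 310 312 314 316 318 320
163  76  79  82  70  26   0  11  20  11   6  11  11  14  16   8   7  11  17  30 112 136 150 165 164 166 162
166  78  83  78  61  53  33   9   8   6  13   7   8  10  11  12  16  15  10  15  50 150 168 165 168 165 159
169  80  73  55  51  51  53  46  32  19  21  10  10   7  17  13  13   9  13  14  72 158 167 166 156 129 123
172  70  54  52  51  53  52  52  49  71 132 110  25  12  19  18  16  13  11  11  20 105 167 161 153 132 114
175  56  55  52  54  50  52  51  54  92 136 138 107  56  32  22   8   7   5   9  14  57 126 153 148 108 106
178  51  53  55  52  53  54  60  81 135 136 137 122 126  61  43  35  30  14  18  10  31  62  94 145  90  66
181  52  53  54  51  56  73  84 147 144 136 120  50  42  33  42  19  15  27  55  35  12  21  61 150  81  44
184  50  52  51  55  75  78  86 107 107  99  71  50  46  31  32  42  78 131 141 140  99  56  72 153  82  50
187  52  52  51  54  63  73  72  73  73  60  53  52  51  56  51  51  48  87 139 141 158 105  94 159  84  51
190  51  53  52  51  50  51  53  53  51  52  52  52  53  51  51  52  51  76 102 119 126  97  83 151  89  79
193  53  53  54  54  54  53  54  51  51  54  53  54  54  53  71 104  67  49  49  48  50  51  49  53  53  43
196  54  50  51  51  53  49  54  52  50  54  51  52  51  52  51  51  52  64  87  86  96  73  51  82 111 106
199  54  53  55  56  55  58  53  52  50  49  52  54  65  61  52  52  53  87 142 138 147 125  78  64  48  48
```

Call:
play_rows:
  commands:
    - [1, 0, 0.5, 0, 0, 0]
    - [1, 0, 0.5, 0, 0, 0]
    - [1, 0, 0.5, 0, 0, 0]
    - [1, 0, 0.5, 0, 0, 0]

```text
time: 17.05
tool_pos: [0.4859, -0.088, 0.0499]
tool_rot: [-0.168, 0.753, 0.6, 0.212]
contact_force: [0.3, -0.4, 0.7]
gripper_width: 0.003
grasp_force: 0.4
```

Call:
play_rows:
  commands:
    - [1, 0, 0.5, 0, 0, 0]
    - [1, 0, 0.5, 0, 0, 0]
    - [0, 0, 0, 0, 0, 0]

```text
time: 17.3
tool_pos: [0.4865, -0.0857, 0.0501]
tool_rot: [-0.168, 0.753, 0.6, 0.212]
contact_force: [-0.1, -0.8, -0.6]
gripper_width: 0.0
grasp_force: 0.1
```

```bash
python3 mon.py|head -2
```

```text
t 17.3 crate [114.7   0.3  50.1] phi 0.547 F [-0.1 -0.8 -0.6] q [-0.63  0.    2.03  0.51  1.37 -0.58] w 6.618923176219621e-05
174 (np.int64(317), np.int64(319), 3); 178 (np.int64(317), np.int64(320), 4); 182 (np.int64(317), np.int64(330), 5); 186 (np.int64(317), np.int64(326), 6); 190 (np.int64(317), np.int64(339), 23); 194 (np.int64(318), np.int64(325), 7); 198 (np.int64(318), np.int64(333), 5); 202 (np.int64(318), np.int64(334), 3);
```

Nearly vertical; no stop force yet.

Call:
play_rows:
  commands:
    - [1, 0, 0.6, 0, 0, 0]
    - [1, 0, 0.6, 0, 0, 0]

```text
time: 17.52
tool_pos: [0.4868, -0.0852, 0.05]
tool_rot: [-0.166, 0.754, 0.6, 0.21]
contact_force: [-4.6, -9.9, 1.6]
gripper_width: 0.001
grasp_force: 5.4
```

Call:
play_rows:
  commands:
    - [1, 0, 0.6, 0, 0, 0]
    - [0, 0, 0, 0, 0, 0]

```text
time: 17.68
tool_pos: [0.4868, -0.0853, 0.05]
tool_rot: [-0.166, 0.754, 0.6, 0.209]
contact_force: [-6.4, -10.9, 2.4]
gripper_width: 0.001
grasp_force: 5.9
```

```bash
python3 mon.py|head -2
```

```text
t 17.6833 crate [114.2   0.5  50. ] phi 0.541 F [ -6.4 -10.9   2.4] q [-0.63 -0.    2.03  0.51  1.37 -0.57] w 0.0006243271211161625
174 (np.int64(317), np.int64(320), 4); 178 (np.int64(317), np.int64(320), 4); 182 (np.int64(317), np.int64(333), 5); 186 (np.int64(317), np.int64(331), 6); 190 (np.int64(317), np.int64(339), 23); 194 (np.int64(322), np.int64(324), 3); 198 (np.int64(318), np.int64(333), 5); 202 (np.int64(333), np.int64(335), 3);
```

Firm stop: 12 N with the gate column steady at 317. I'll back away outward and verify numerically.

Call:
play_rows:
  commands:
    - [-4, 0, -2, 0, 0, 0]
    - [-8, 0, -4, 0, 0, 0]
    - [-12, 0, -8, 0, 0, 0]
    - [-15, 0, -12, 0, 0, 0]
    - [-15, 0, -15, 0, 0, 0]

```text
time: 18.15
tool_pos: [0.4713, -0.1481, 0.0563]
tool_rot: [-0.169, 0.753, 0.6, 0.212]
contact_force: [0.2, 0.4, 0.2]
gripper_width: 0.0
grasp_force: 0.0
```

Call:
play_rows:
  commands:
    - [-15, 0, -25, 0, 0, 0]
    - [-15, 0, -30, 0, 0, 0]
    - [-15, 0, -30, 0, 0, 0]
    - [-15, 0, -30, 0, 0, 0]
    - [0, 0, 0, 0, 0, 0]

```text
time: 18.57
tool_pos: [0.4481, -0.2626, 0.128]
tool_rot: [-0.163, 0.755, 0.599, 0.212]
contact_force: [-0.3, -0.7, 1.0]
gripper_width: -0.001
grasp_force: 0.0
```

```bash
python3 mon.py; python3 - <<'E'
from h import *
t=grab('top');s=grab('side')
hsv=cv2.cvtColor(t['image'],cv2.COLOR_RGB2HSV)
w=cv2.inRange(hsv,(8,70,50),(25,255,255))
# rows perpendicular profile along crate axis at z=.085, wood mask; and at z=.139 lid brightness
for y in(-.03,-.02,0,.02,.03):
    o=[]
    for x in range(85,150,2):
        u,v=proj(t,O+U*x/1e3+N*y+Z*.085);o.append('#' if w[int(round(v)),int(round(u))] else '.')
    print('%6.3f'%y,''.join(o),'from x=85 step 2')
g=t['image'].max(2)
for y in(-.045,-.02,0,.02):
    print(y,[int(g[tuple(int(round(k)) for k in proj(t,O+U*x/1e3+N*y+Z*.139)[::-1])]) for x in range(-130,140,5)])
before=cv2.cvtColor(cv2.imread('pics/top0.png'),cv2.COLOR_BGR2RGB)
d=(np.abs(t['image'].astype(int)-before).max(2)>50).astype(np.uint8);n,_,st,_=cv2.connectedComponentsWithStats(d)
print([tuple(map(int,x)) for x in st[1:] if x[4]>12])
E
```

```text
t 18.5667 crate [295.7   2.6 128. ] phi 0.542 F [-0.3 -0.7  1. ] q [-0.92  0.06  1.82  0.42  1.61 -0.74] w -0.0005911800868100768
174 (np.int64(317), np.int64(319), 3); 178 (np.int64(318), np.int64(320), 3); 182 (np.int64(317), np.int64(332), 4); 186 (np.int64(317), np.int64(326), 6); 190 (np.int64(317), np.int64(339), 23); 194 (np.int64(322), np.int64(326), 4); 198 (np.int64(317), np.int64(333), 7); 202 (np.int64(333), np.int64(335), 2); 
0.87 [299.5 196.1] [300.1 172.5]
0.6 [303.8 193.6] [304.2 170. ]
0.4 [307.6 192.3] [307.9 168.6]
0.2 [312.  191.5] [312.1 167.7]
0 [316.5 191.2] [316.5 167.4]
-0.030 ..............######............. from x=85 step 2
-0.020 ...............####.............. from x=85 step 2
 0.000 ..............###................ from x=85 step 2
 0.020 ..............###................ from x=85 step 2
 0.030 .............#######............. from x=85 step 2
-0.045 [145, 138, 131, 124, 125, 117, 120, 111, 115, 111, 120, 120, 121, 122, 121, 121, 125, 123, 123, 122, 123, 129, 122, 123, 120, 126, 128, 124, 126, 123, 127, 130, 130, 127, 127, 131, 130, 128, 127, 126,
[... 546 characters left out ...]
117, 120, 119, 119, 123, 148, 140, 100, 80, 80, 80, 99, 141]
0.02 [144, 141, 127, 108, 110, 105, 113, 115, 115, 118, 117, 116, 110, 116, 115, 118, 112, 102, 115, 107, 114, 116, 111, 114, 118, 118, 114, 116, 112, 108, 119, 125, 77, 91, 116, 104, 109, 119, 116, 113, 123, 120, 118, 116, 112, 112, 115, 113, 102, 76, 78, 81, 86, 132]
[(268, 222, 11, 27, 182), (309, 223, 17, 11, 112), (320, 236, 9, 8, 44), (309, 236, 184, 164, 13061), (331, 238, 7, 23, 43), (290, 242, 6, 10, 25), (281, 245, 4, 4, 13), (304, 253, 23, 11, 91), (457, 330, 166, 70, 6564), (220, 345, 24, 15, 227), (181, 360, 30, 28, 205), (288, 361, 27, 21, 346), (253, 363, 15, 13, 92), (235, 367, 20, 15, 123), (177, 381, 35, 19, 429)]
```

```bash
python3 -c "
from plant import manip;print(manip.job_done())"
```

```text
the job is handed in; nothing more can be done
None
```

The job is handed in: the toppled box was pushed back upright into the row, then the drop end was pushed up to a firm stop (about 12 N). All three boxes read as standing in the last images and the bystanders show no change. I ran out of pictures to view, so the shut position was checked only from pixel measurements and that stop force.

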